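Index the tile turntable on to its locking hole

ROBOT

A 6-joint arm with a two-finger parallel gripper is mounted at the origin on the work surface. World frame = base frame: x ahead of the robot, y to its left, z up, the work surface at z = 0. Lengths are in m, angles in rad, forces in N, time in s.
With the tool pointing down it reaches from about 0.275 to 0.875 m from the base axis. Payload 12.5 kg.
Tool frame: the origin (TCP) lies at the very end of the fingers, on their centre line; the grasp point (between the pads) lies manip.grasp_offset behind it (manip.grasp_offset is the distance from the TCP to the grasp point, in m); z points along the fingers, y is the direction in which the jaws open and shut (so a half turn about z gives the same grasp; the last joint's range is limited). The gripper opens to 85 mm and grips with 20 to 120 N. Pads are 22 mm wide; open, the fingers measure 114 mm over their backs; the gripper's body (76 mm by 85 mm) begins 54 mm behind the grasp point. The pads swing forward as they close: fully open they stand 13 mm farther back than shut.
Start: joints at [-1.234, 0.351, 1.652, -0, 1.139, -0.085], TCP at [0.225, -0.502, 0.231] pointing down, gripper open.
Joint ranges: [-2.75, 2.75], [-0.79, 2.1], [0.01, 2.65], [-1.57, 4.71], [0.07, 3.14], [-2.87, 2.87]. Speed limits (rad/s): [2.22, 2.22, 2.79, 3.14, 3.14, 3.14].

INTERFACE

Orientations are given as a rotation vector (axis times angle).
In Python, from rig import manip gives the robot as it stands. The module is installed in compiled form; this text tells all that it offers. Calls block until the motion is done:
- manip.reach(position, orientation): joint-space move of the TCP to a pose.
- manip.servo_line(position, frame=None, rate=0.15): straight line of the TCP; frame=None keeps the orientation; rate is the mean speed in m/s.
- manip.goto_joints(angles): joint-space move.
- manip.command_gripper(opening, strength=None): finger opening in m; strength is the grip in N (None keeps the last); returns when the fingers have stopped.
- manip.dwell(seconds).
- manip.inverse_kinematics(position, orientation): joint angles nearest the present ones, or None.
- manip.read_state(): the state.
- manip.capture(name): name is "side" or "top" or "wrist"; returns the picture (420x560x3 uint8, red, green, blue); there is no depth.
- manip.camera_model(name): a dict with "fx", "fy", "cx", "cy" (pixels), "k1" (the pictures are not rectified: a ray, as slopes to the right and down, at radius r is drawn at 1 + k1 r^2 times it, then the intrinsics apply), "eye" and "orientation" of the camera in the world; the wrist camera has in their place "hand_eye" (4x4, takes a point from camera to tool coordinates, whose origin is the TCP and whose axes are the flange's). Camera axes: x right, y down, z forward; pixel columns grow to the right and rows downward; lengths in m; the calibration is good to about 2 mm. A picture is of the moment at which its call begins: read the wrist's pose just before it. camera_model takes no time and is no camera call.
A pose or a line that the arm cannot do raises manip.IKError and nothing moves.
- manip.close_job(): hands the job in, once; it reports no verdict.
The state is a dict: "t": time; "q": joint angles; "dq": joint speeds; "joint_torque": joint torques, N m; "position": TCP position; "orientation": TCP orientation; "contact_force": force on the tool from outside, world axes, zero at the start; "wrist_torque": the same for the moment, N m; "finger_gap": finger opening in m.
Only numpy, scipy, OpenCV 4.12 (cv2) and the standard library are available. Lean on these libraries where they do the work, as an engineer would, in place of code of your own. Each camera call takes 0.05 s, during which the arm holds its last target.

TASK

Turn the tile turntable on from its loading slot to the first locking hole, about 60 degrees counter-clockwise seen from above, and leave it locked there: pull the spring plunger up by its brass knob, swing the stage round with the pin out, let the pin ride on the ring to feel for the hole, and let go of the knob with the pin fully home. Go gently: do not force the pin sideways or down against the ring, keep the three clay tiles standing in their clips, and leave the other things on the slab alone.

Things in the scene. Friction and masses are not known exactly. Their poses are not given: they have to be found in the camera images.
- turntable: fixed pewter base disc of the index turntable, 252 mm across, 20 mm high, on the granite slab; origin at the centre of its underside (slab top), z up along the turning axis, x towards the knob at the start. Heights here are above this origin. Above it turns a wooden stage (radius 80 mm, top at 46 mm) with three tiles in brass clips, opposite the plunger.
- ring_mid (a point): on the turning axis, 30 mm up: level of the flat top of the fixed steel index ring (radii 88 to 122 mm, 10 mm thick). On a circle of 105 mm radius it has one loading slot 42 mm long, in which the pin starts, then square locking holes 11 mm wide, every 60 degrees from the slot's middle; the next one counter-clockwise from the slot is the first.
- hole_guess (a point): where the middle of the first locking hole would be, at the ring's top, were the ring set exactly: 60 degrees counter-clockwise from the start, 105 mm from the axis. The ring was clamped by hand and not measured: the true hole lies up to 16 mm (9 degrees) either way along the circle, so find it by feel. The ring's holes and slot are all shifted alike.
- stage_arm (a point): middle of the top of the steel arm of the stage that reaches out over the ring (26 mm wide, top at 46 mm, 105 mm from the axis) and carries the plunger in a dark steel bush (22 mm across, its top at 62 mm); it turns with the stage. Its x points outwards.
- knob (a point): centre of the plunger's plain brass knob, an upright cylinder 25 mm in diameter and 26 mm tall (from 70 to 96 mm above the turntable's underside with the pin fully down), on a steel stem, 105 mm from the turning axis; it moves up with the plunger and round with the stage. Nothing stands within 45 mm of its sides at its height.
- stage (a joint): angle of the stage (rad), positive counter-clockwise seen from above; 0 at the start, where the knob lies on the turntable's own x axis. About 0.12 N m of friction (a little over 1 N at the knob); greased, so about 3 N more when the knob is swung at 0.1 m/s; it stays where it is left. Turns from -0.35 to 2.8.
- plunger (a joint): how far the plunger is pulled up (m): 0 fully down, 0.016 at its stop. A spring of about 6 N at 0, 9 N at full pull drives it down (with about 1 N of weight). The pin, 8 mm in diameter with a flat, slightly bevelled tip, is clear of the ring above 0.010; at 0.010 it rides on the ring's top; only in a hole (or the slot) does it go down to 0.
- pin: the steel pin under the knob (8 mm in diameter), on the plunger's axis; same axes as the stage. It is fine work and bends if it is loaded against the ring with more than 25 N, sideways or downwards.
- tile0_center (a point): centre of a blank clay tile (8 mm thick, 45 wide, 55 mm high, facing outwards) standing loose and upright in a brass clip on the stage, 120 degrees counter-clockwise round from the knob, 62 mm from the turning axis; its top is 101 mm above the turntable's underside
- tile1_center (a point): centre of a blank clay tile (8 mm thick, 45 wide, 55 mm high, facing outwards) standing loose and upright in a brass clip on the stage, 180 degrees counter-clockwise round from the knob, 62 mm from the turning axis; its top is 101 mm above the turntable's underside
- tile2_center (a point): centre of a blank clay tile (8 mm thick, 45 wide, 55 mm high, facing outwards) standing loose and upright in a brass clip on the stage, 240 degrees counter-clockwise round from the knob, 62 mm from the turning axis; its top is 101 mm above the turntable's underside
- jar: frosted glass brush jar, 76 mm across, 100 mm high, brushes up to 240 mm; origin at its underside; a bystander
- cup: dark horn palette cup, a bowl 68 mm across, 35 mm high; origin at its underside; a bystander
- sun: flat terracotta sun with rays, 145 mm across, 21 mm high; origin at its underside; a bystander
- burnisher: pewter burnisher lying down, 160 mm long along its x, 16 mm thick; origin at its underside; a bystander

How it is judged:
On the way, in this order (a step that is already met when the one before it is completed fails the run):
1. the plunger is pulled up, its pin clear of the slot, before the stage is turned away (value of joint plunger above 0.0105 m and value of joint stage below 0.35 rad), for 0.1 s.
2. the stage is swung round towards the hole with the pin out (value of joint stage above 0.65 rad and value of joint plunger above 0.007 m), for 0.05 s.
At the end, for the whole second after the job is handed in: The stage stands at the first locking hole (joint stage between 0.86 and 1.24 rad), the pin is home in it (plunger below 2.5 mm), the stage is at rest, and the three tiles stand upright (within 0.25 rad) in their clips; the other things lie where they were (value of joint plunger below 0.0025 m and value of joint stage between 0.86 and 1.24 rad and velocity of joint stage between -0.02 and 0.02 rad/s and angle between each of tile0_center, tile1_center, tile2_center's own z axis and vertical below 0.25 rad); the robot touches nothing.
It fails at once if the pin is loaded with more than 25 N against the ring (contact force between pin and anything else above 25 N).
It fails at once if a tile falls over or leaves its clip (angle between any of tile0_center, tile1_center, tile2_center's own z axis and vertical above 0.35 rad or z of any of tile0_center, tile1_center, tile2_center in the frame of turntable above 0.085 m or z of any of tile0_center, tile1_center, tile2_center in the frame of turntable below 0.06 m).
It fails at once if another thing on the slab is pushed away (distance of any of jar, cup, sun, burnisher from where it was at the start of the episode above 0.02 m).
It also fails if it takes over 56 s, if anything falls off the work surface, if the arm or the gripper's body presses on something with over 40 N, if the wrist force passes 120 N, or if a joint passes its speed limit or range.

## Working session

There is one attempt and no reset: what is moved stays moved. The work goes in short steps, each a Python script; the robot and the scene stay as the last script left them, time stands still between calls to the robot, and variables do not carry over. Pictures are saved under pics/ and viewed, and the job is handed in when it is done.

```bash
mkdir -p pics; ls
python3 - <<'E'
from rig import manip
import cv2
for n in ("side","top","wrist"):
    im=manip.capture(n); cv2.imwrite(f"pics/a_{n}.png",im[:,:,::-1])
    print(n,manip.camera_model(n))
s=manip.read_state(); print(s, manip.grasp_offset)
E
```

```text
pics
side {'fx': 429.42928996788936, 'fy': 429.42928996788936, 'cx': 278.90514345600366, 'cy': 210.52379615131136, 'k1': 0.0362831304987678, 'eye': array([0.23954148, 0.73843166, 0.88181799]), 'orientation': array([-0.57372868,  2.67853151, -1.15492889])}
top {'fx': 408.65754984285496, 'fy': 408.65754984285496, 'cx': 283.43352395207125, 'cy': 211.48418988575528, 'k1': -0.11970242193322715, 'eye': array([ 0.46281684, -0.034007  ,  1.1988426 ]), 'orientation': array([-2.19471133,  2.14864064, -0.09302159])}
wrist {'fx': 291.9071581060432, 'fy': 291.9071581060432, 'cx': 283.99458643280605, 'cy': 212.24884189465527, 'k1': -0.04919652826654667, 'hand_eye': array([[-1.05503673e-04, -9.56618465e-01, -2.91343612e-01,
         7.27559546e-02],
       [ 9.99999714e-01, -3.19009786e-04,  6.85331687e-04,
         4.70280873e-05],
       [-7.48542410e-04, -2.91343457e-01,  9.56618226e-01,
        -1.41757539e-01],
       [ 0.00000000e+00,  0.00000000e+00,  0.00000000e+00,
         1.00000000e+00]])}
{'t': 0.15, 'q': array([-1.23358916e+00,  3.51120990e-01,  1.65228283e+00, -2.15087883e-05,
        1.13911089e+00, -8.46066561e-02]), 'dq': array([-0.00174481, -0.00165425, -0.00242154, -0.00151455,  0.00124039,
       -0.00102081]), 'joint_torque': array([ 4.12319241e-04, -5.06254220e+01, -2.91502547e+01, -6.94337473e-05,
        3.44345433e-03,  7.94719767e-06]), 'position': array([ 0.22510688, -0.50153587,  0.23087524]), 'orientation': array([-3.07108453e+00, -6.57505227e-01,  2.12816748e-04]), 'contact_force': array([ 0.04316783,  0.22093085, -0.32596454]), 'wrist_torque': array([-0.02283373, -0.02196399, -0.03334991]), 'finger_gap': 0.08534016143189908} 0.0187
```

View pics/a_top.png

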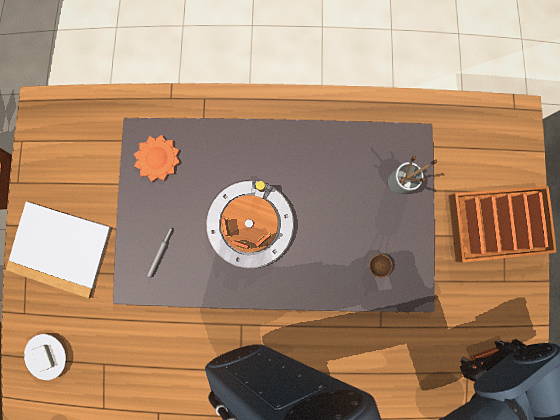

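View pics/a_side.png

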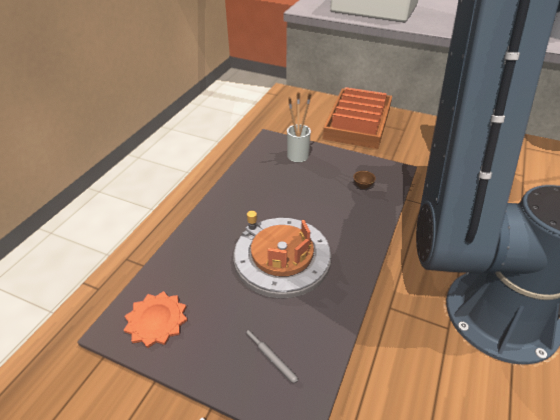

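The top view shows the turntable centred near (250,223), the knob at (261,186), and the tiles on the lower side. The side view shows the knob at (252,217). I'll zoom in and measure.

```bash
cat > h.py <<'E'
from rig import manip
import numpy as np, cv2
from scipy.spatial.transform import Rotation as R
def cam(name, st=None):
    m=manip.camera_model(name)
    if 'eye' in m: return m, np.array(m['eye']), R.from_rotvec(m['orientation']).as_matrix()
    st=st or manip.read_state()
    Rt=R.from_rotvec(st['orientation']).as_matrix(); H=m['hand_eye']
    return m, st['position']+Rt@H[:3,3], Rt@H[:3,:3]
def ray(c,uv):
    m,e,Rm=c
    K=np.array([[m['fx'],0,m['cx']],[0,m['fy'],m['cy']],[0,0,1.]])
    p=cv2.undistortPoints(np.array([[uv]],float),K,np.array([m['k1'],0,0,0,0]))[0,0]
    d=Rm@np.array([p[0],p[1],1]); return e,d/np.linalg.norm(d)
def plane(c,uv,z):
    e,d=ray(c,uv); return e+d*(z-e[2])/d[2]
def proj(c,P):
    m,e,Rm=c; p=Rm.T@(np.asarray(P)-e); x=p[:2]/p[2]; r2=x@x; x=x*(1+m['k1']*r2)
    return np.array([m['fx']*x[0]+m['cx'],m['fy']*x[1]+m['cy']])
def tri(rays):
    A=np.zeros((3,3));b=np.zeros(3)
    for e,d in rays:
        P=np.eye(3)-np.outer(d,d);A+=P;b+=P@e
    X=np.linalg.solve(A,b); return X,[np.linalg.norm((np.eye(3)-np.outer(d,d))@(X-e)) for e,d in rays]
E
python3 - <<'E'
from h import *
for n,(x,y,w,h) in {'top':(190,165,120,115),'side':(215,195,130,105)}.items():
    im=cv2.imread(f'pics/a_{n}.png')
    hsv=cv2.cvtColor(im,cv2.COLOR_BGR2HSV)
    m=cv2.inRange(hsv,(19,130,90),(35,255,255)); 
    k,l,s,c=cv2.connectedComponentsWithStats(m)
    print(n,[(s[i],c[i]) for i in range(1,k) if s[i][4]>15 and x<c[i][0]<x+w and y<c[i][1]<y+h])
    cv2.imwrite(f'pics/b_{n}.png',cv2.resize(im[y:y+h,x:x+w],None,fx=6,fy=5,interpolation=cv2.INTER_CUBIC))
E
```

```text
top [(array([256, 181,   9,   9,  62], dtype=int32), array([259.85483871, 184.85483871]))]
side [(array([247, 211,   9,   6,  41], dtype=int32), array([251.09756098, 213.51219512]))]
```

View pics/b_top.png

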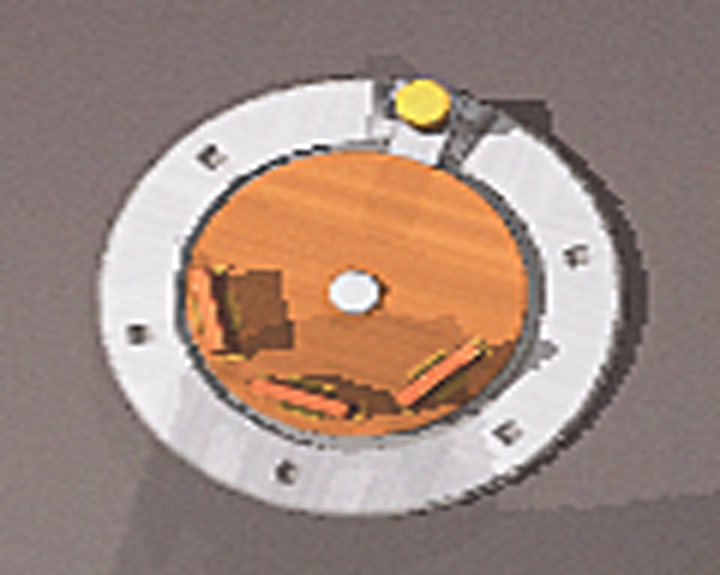

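View pics/b_side.png

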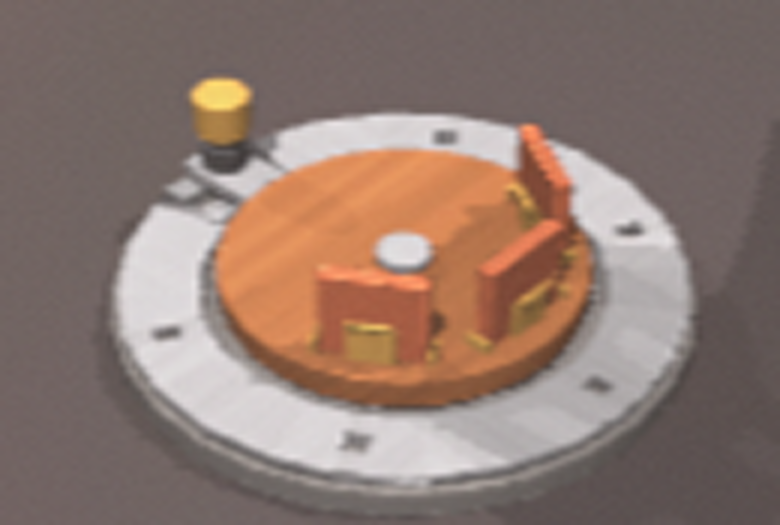

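Run:
```python
from h import *
ct,cs=cam('top'),cam('side')
T=lambda U,V:((U+.5)/6-.5+190,(V+.5)/5-.5+165)
S=lambda U,V:((U+.5)/6-.5+215,(V+.5)/5-.5+195)
prs={'knobtop':((422,101),(222,92)),'hub':((355,290),(404,250)),'h1':((211,156),(167,332)),'h2':((138,334),(355,440)),'h3':((288,470),(597,384)),'h4':((510,432),(630,229)),'h5':((578,255),(445,136))}
X={}
for k,(a,b) in prs.items():
    x,r=tri([ray(ct,T(*a)),ray(cs,S(*b))]); X[k]=x; print(k,x.round(4),np.round(r,4))
H=np.array([X[f'h{i}'] for i in range(1,6)])
zr=np.mean(H[:,2]);print('ringz',zr)
zk=zr+.066
k=[plane(ct,T(422,101),zk),plane(cs,S(222,92),zk)];print('knob at ringz+66',k)
for nm,c,f,j in(('top',ct,T,0),('side',cs,S,1)):
    P=np.array([plane(c,f(*prs[f'h{i}'][j]),zr) for i in range(1,6)])
    from scipy.optimize import least_squares
    # centre & phase, r=.105
    g=lambda p:np.r_[[p[0]+.105*np.cos(p[2]+i*np.pi/3) for i in range(1,6)]-P[:,0],[p[1]+.105*np.sin(p[2]+i*np.pi/3) for i in range(1,6)]-P[:,1]]
    s=least_squares(g,[.48,0.04,0]);print(nm,s.x,abs(s.fun).max())
    kk=plane(c,f(*prs['knobtop'][j]),zk);d=kk[:2]-s.x[:2];print(np.hypot(*d),np.arctan2(d[1],d[0]),'stage angle of hole1',s.x[2]+np.pi/3-np.arctan2(d[1],d[0]))
```

```text
knobtop [0.6331 0.0381 0.1185] [0.001 0.001]
hub [0.5339 0.0691 0.0736] [0.0008 0.0008]
h1 [0.6099 0.1416 0.0516] [0.0008 0.0008]
h2 [0.5086 0.1723 0.0547] [0.0014 0.0014]
h3 [0.4339 0.0996 0.0523] [0.0011 0.0011]
h4 [ 0.4576 -0.0034  0.0514] [0.0012 0.0012]
h5 [ 0.5579 -0.0329  0.0525] [0.0015 0.0015]
ringz 0.052501021475962764
knob at ringz+66 [array([0.63214244, 0.03779133, 0.11850102]), array([0.6340145 , 0.03832716, 0.11850102])]
top [ 0.53254031  0.06910338 -0.28940072] 0.000989955756892369
0.10440799413617828 -0.30458878777501436 stage angle of hole1 1.0623856232611006
side [ 0.53486524  0.06980821 -0.28895898] 0.0008544888005718176
0.10402708074085108 -0.3074441321324682 stage angle of hole1 1.0656827074661774
```

Both views agree. The turntable centre is at (0.5337, 0.0695) and the ring top at z≈0.0525. The knob is at radius 0.104 and bearing −0.306, and the first hole is at stage angle ≈1.06. Next I'll choose the tool yaw (jaws tangential) and move above the knob.

```bash
cat >> h.py <<'E'
C=np.array([0.5337,0.0695]); ZR=0.0525; A0=-0.306; RAD=0.1045
SGN=1
def ori(th,s=None):
    s=SGN if s is None else s
    a=A0+th; x=s*np.array([np.cos(a),np.sin(a),0]); z=np.array([0,0,-1.]); y=np.cross(z,x)
    return R.from_matrix(np.c_[x,y,z]).as_rotvec()
def pos(th,z,rad=None):
    a=A0+th; r=RAD if rad is None else rad
    return np.array([C[0]+r*np.cos(a),C[1]+r*np.sin(a),z])
E
python3 - <<'E'
from h import *
st=manip.read_state(); print(R.from_rotvec(st['orientation']).as_matrix().round(2))
for s in (1,-1):
  for th in (0,.5,1.0,1.25):
    for z in (.0915,.25,): print(s,th,z,(lambda q:None if q is None else q.round(2))(manip.inverse_kinematics(pos(th,z),ori(th,s))))
E
```

```text
[[ 0.91  0.41 -0.  ]
 [ 0.41 -0.91  0.  ]
 [ 0.   -0.   -1.  ]]
1 0 0.0915 [-0.01  0.66  1.53 -0.    0.95  1.86]
1 0 0.25 [-0.01  0.49  1.4  -0.    1.26  1.86]
1 0.5 0.0915 [ 0.07  0.67  1.5  -0.    0.96  1.44]
1 0.5 0.25 [ 0.07  0.5   1.37 -0.    1.27  1.44]
1 1.0 0.0915 [0.14 0.65 1.54 0.   0.95 1.02]
1 1.0 0.25 [0.14 0.48 1.41 0.   1.25 1.02]
1 1.25 0.0915 [ 0.18  0.63  1.58 -0.    0.93  0.8 ]
1 1.25 0.25 [ 0.18  0.45  1.45 -0.    1.24  0.8 ]
-1 0 0.0915 [-0.01  0.66  1.53 -0.    0.95 -1.28]
-1 0 0.25 [-0.01  0.49  1.4  -0.    1.26 -1.28]
-1 0.5 0.0915 [ 0.07  0.67  1.5  -0.    0.96 -1.7 ]
-1 0.5 0.25 [ 0.07  0.5   1.37 -0.    1.27 -1.7 ]
-1 1.0 0.0915 [ 0.14  0.65  1.54  0.    0.95 -2.12]
-1 1.0 0.25 [ 0.14  0.48  1.41  0.    1.25 -2.12]
-1 1.25 0.0915 [ 0.18  0.63  1.58 -0.    0.93 -2.34]
-1 1.25 0.25 [ 0.18  0.45  1.45 -0.    1.24 -2.34]
```

Run:
```python
from h import *
st=manip.read_state(); p=st['position'].copy(); p[2]=.38
manip.servo_line(p,rate=.3)
manip.reach(pos(0,.36),ori(0))
manip.reach(pos(0,.20),ori(0))
manip.dwell(.2)
st=manip.read_state(); im=manip.capture('wrist')
cv2.imwrite('pics/c_w.png',im[:,:,::-1]); c=cam('wrist',st)
np.savez('c_w.npz',p=st['position'],o=st['orientation'])
print(st['t'],st['position'],pos(0,.2),st['contact_force'],proj(c,pos(0,.1185)),proj(c,[*C,.0685]))
hsv=cv2.cvtColor(im,cv2.COLOR_RGB2HSV); m=cv2.inRange(hsv,(19,130,90),(35,255,255))
k,l,s,ce=cv2.connectedComponentsWithStats(m); print([(s[i],ce[i].round(1)) for i in range(1,k) if s[i][4]>60])
```

```text
4.0833 [0.63424274 0.03797371 0.20194885] [0.63334558 0.0380197  0.2       ] [-0.59171923 -0.24391287 -0.20317237] [282.9213695  219.11944395] [283.2234981  296.44774741]
[(array([270, 198,  29,  35, 789], dtype=int32), array([284. , 215.7])), (array([234, 312,  13,  29, 172], dtype=int32), array([239.9, 324.8])), (array([324, 312,  13,  29, 189], dtype=int32), array([329.2, 325.4])), (array([277, 338,  17,  14, 212], dtype=int32), array([284.7, 344.6]))]
```

View pics/c_w.png

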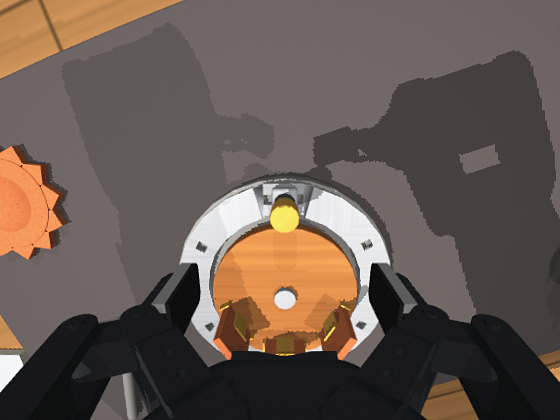

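Run:
```python
from h import *
d=np.load('c_w.npz'); c=cam('wrist',dict(position=d['p'],orientation=d['o']))
im=cv2.imread('pics/c_w.png'); 
g=cv2.cvtColor(im,cv2.COLOR_BGR2GRAY)
def dark(u,v,r=9):
    w=255.-g[v-r:v+r+1,u-r:u+r+1]; w=np.clip(w-130,0,None); yy,xx=np.mgrid[v-r:v+r+1,u-r:u+r+1]
    return (w*xx).sum()/w.sum(),(w*yy).sum()/w.sum()
pts=[dark(202,247),dark(367,245),dark(210,326)]; print(np.round(pts,1))
hub=plane(c,(285,298.5),.0715); kn=plane(c,(284.5,217.5),.1185); print('hub',hub,'knob',kn, np.hypot(*(kn-hub)[:2]))
a=np.arctan2(*(kn-hub)[1::-1])
for p in pts:
    P=plane(c,p,ZR); b=np.arctan2(*(P-hub)[1::-1]); print(P, np.hypot(*(P-hub)[:2]), b-a)
s=manip.read_state(); print(s['t'],s['position'],s['contact_force'],R.from_rotvec(s['orientation']).as_matrix()[:,2])
cv2.imwrite('pics/c2.png',cv2.resize(im[170:360,180:390],None,fx=3.5,fy=3,interpolation=cv2.INTER_CUBIC))
```

```text
[[200.6 246.9]
 [366.5 245.3]
 [213.5 328.3]]
hub [0.53254655 0.06785328 0.0715    ] knob [0.63427646 0.03638155 0.1185    ] 0.1064868251281269
[0.60950905 0.13972957 0.0525    ] 0.10530635178183509 1.0512655743705532
[ 0.55713871 -0.03256123  0.0525    ] 0.10338204662121935 -1.0305905422622288
[0.50661453 0.16580779 0.0525    ] 0.10132895134847097 2.129621503981367
4.1333 [0.63401592 0.03799435 0.20156809] [-0.26854077  0.70066011  0.83813848] [ 2.49085188e-03 -2.89878531e-05 -9.99996897e-01]
```

View pics/c2.png

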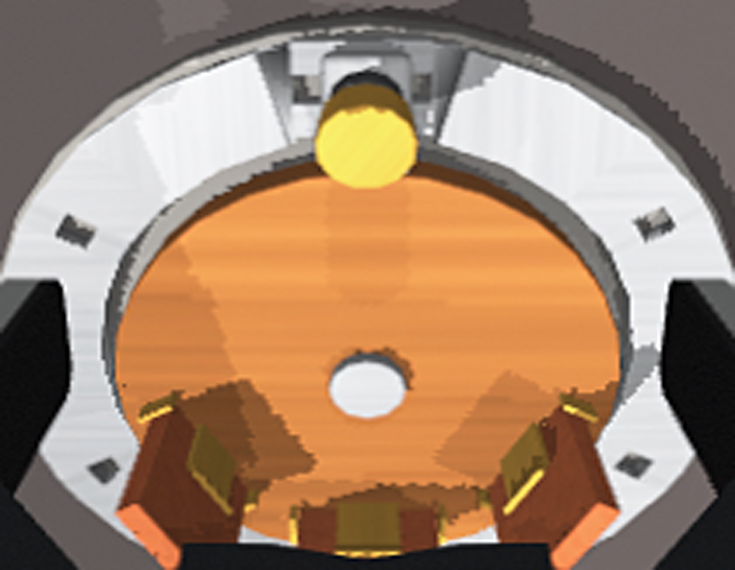

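The wrist view shows the knob cap at (284,217) and the hub at (285,298). The neighbouring holes sit symmetrically at (201,247) and (366,245), so the hole is at stage ≈1.05–1.065. Now I'll descend and grip.

```bash
sed -i 's/^C=np.array.*ZR/C=np.array([0.5335,0.069]); ZR/' h.py
python3 - <<'E'
from h import *
def rep(l):
    s=manip.read_state(); print(l,round(s['t'],2),s['position'].round(4),s['contact_force'].round(2),round(s['finger_gap'],4))
manip.servo_line(pos(0,.130),frame=ori(0),rate=.1); rep('a')
manip.servo_line(pos(0,.089),rate=.06); manip.dwell(.3); rep('b'); print(pos(0,.089))
manip.command_gripper(.035); rep('c')
im=manip.capture('wrist'); cv2.imwrite('pics/d_w.png',im[:,:,::-1])
manip.command_gripper(.0,strength=40); rep('d'); manip.dwell(.3); rep('e')
im=manip.capture('wrist'); cv2.imwrite('pics/d_w2.png',im[:,:,::-1])
E
```

```text
a 4.98 [0.6335 0.0375 0.1306] [ 0.02 -0.98 -0.34] 0.0852
b 6.12 [0.6333 0.0375 0.0892] [-0.3  -0.73 -0.31] 0.0854
[0.63314558 0.0375197  0.089     ]
c 6.66 [0.6331 0.0375 0.089 ] [-0.49  0.05 -0.39] 0.035
d 6.96 [0.6332 0.0376 0.0892] [-2.09  0.68  2.81] 0.0236
e 7.26 [0.6333 0.0376 0.0892] [-1.83  0.35  4.75] 0.0237
```

View pics/d_w2.png

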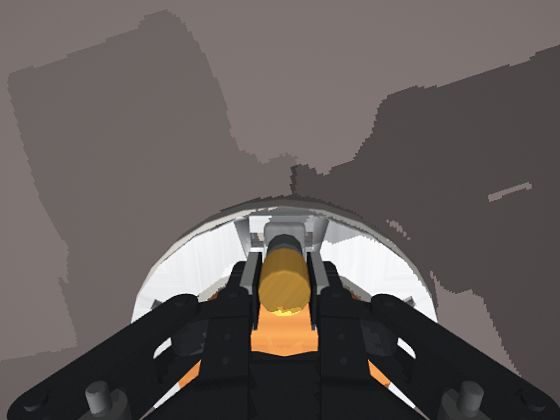

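Grip is good: the knob is centred between the pads and the gap is 23.7 mm. Next, a stepped lift.

```bash
cat >> h.py <<'E'
def rep(l=''):
    s=manip.read_state(); f=s['contact_force']; p=s['position']; d=p[:2]-C; th=np.arctan2(d[1],d[0])-A0; a=th+A0
    print(l,'t%.2f'%s['t'],'z%.4f r%.4f th%.4f'%(p[2],np.hypot(*d),th),'Fz%.2f Fr%.2f Ft%.2f'%(f[2],f[0]*np.cos(a)+f[1]*np.sin(a),-f[0]*np.sin(a)+f[1]*np.cos(a)),'gap%.4f'%s['finger_gap']); return s
E
python3 - <<'E'
from h import *
for h in (.003,.006,.009,.012,.0135):
    manip.servo_line(pos(0,.089+h),rate=.03); manip.dwell(.1); rep(h)
manip.dwell(.2); rep()
im=manip.capture('side'); cv2.imwrite('pics/e_s.png',cv2.resize(im[185:310,205:355,::-1],None,fx=5,fy=4.5,interpolation=cv2.INTER_CUBIC))
E
```

```text
0.003 t7.66 z0.0914 r0.1044 th-0.0005 Fz-7.63 Fr3.87 Ft2.28 gap0.0237
0.006 t8.01 z0.0947 r0.1044 th-0.0009 Fz-8.47 Fr3.22 Ft0.56 gap0.0234
0.009 t8.36 z0.0978 r0.1044 th-0.0010 Fz-7.76 Fr2.63 Ft0.35 gap0.0237
0.012 t8.71 z0.1009 r0.1045 th-0.0010 Fz-9.29 Fr3.13 Ft0.45 gap0.0236
0.0135 t9.06 z0.1025 r0.1045 th-0.0005 Fz-9.26 Fr3.19 Ft0.53 gap0.0236
 t9.26 z0.1024 r0.1044 th-0.0006 Fz-9.44 Fr1.91 Ft-0.45 gap0.0234
```

View pics/e_s.png

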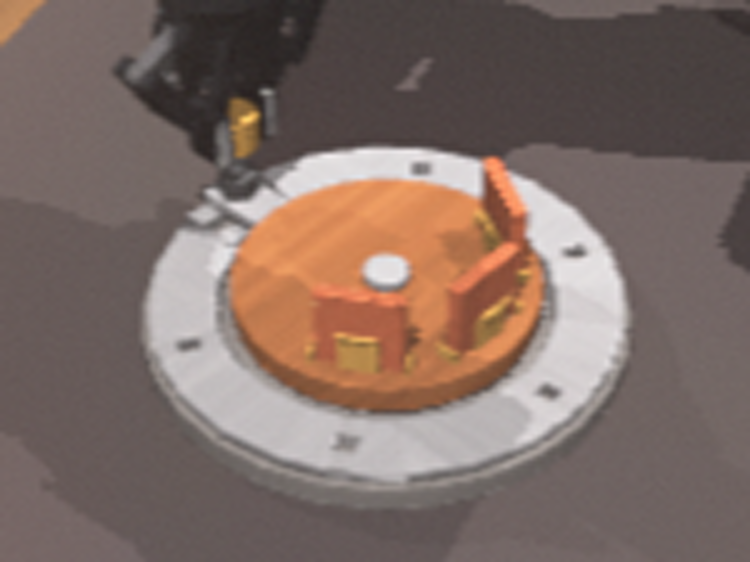

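The side view confirms the knob is up and the stage hasn't turned. Fz of 9.4 N matches spring plus weight. Now the swing.

Run:
```python
from h import *
ths=np.linspace(0,.98,21)[1:]
for i,th in enumerate(ths):
    manip.servo_line(pos(th,.1025),frame=ori(th),rate=.04)
    s=manip.read_state(); f=s['contact_force']
    if i%3==2: rep(i)
    if np.hypot(f[0],f[1])>15: print('stop');rep();break
manip.dwell(.3); rep()
im=manip.capture('top'); cv2.imwrite('pics/f_t.png',cv2.resize(im[165:280,190:310,::-1],None,fx=6,fy=5,interpolation=cv2.INTER_CUBIC))
im=manip.capture('side'); cv2.imwrite('pics/f_s.png',cv2.resize(im[185:310,205:355,::-1],None,fx=5,fy=4.5,interpolation=cv2.INTER_CUBIC))
```

```text
2 t10.13 z0.1025 r0.1045 th0.1475 Fz-8.34 Fr2.87 Ft2.05 gap0.0234
5 t10.96 z0.1025 r0.1045 th0.2940 Fz-10.22 Fr3.68 Ft1.19 gap0.0238
8 t11.78 z0.1025 r0.1046 th0.4411 Fz-9.73 Fr5.37 Ft1.71 gap0.0237
11 t12.61 z0.1026 r0.1046 th0.5893 Fz-8.27 Fr5.46 Ft1.20 gap0.0234
14 t13.43 z0.1026 r0.1047 th0.7369 Fz-10.10 Fr4.86 Ft2.06 gap0.0234
17 t14.26 z0.1026 r0.1047 th0.8845 Fz-9.36 Fr6.22 Ft0.35 gap0.0237
 t15.11 z0.1026 r0.1048 th0.9819 Fz-9.68 Fr6.44 Ft1.24 gap0.0236
```

View pics/f_t.png

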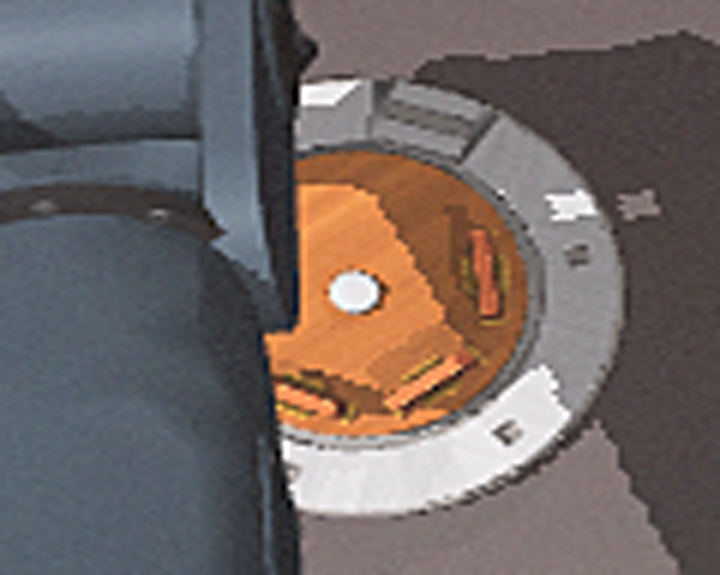

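View pics/f_s.png

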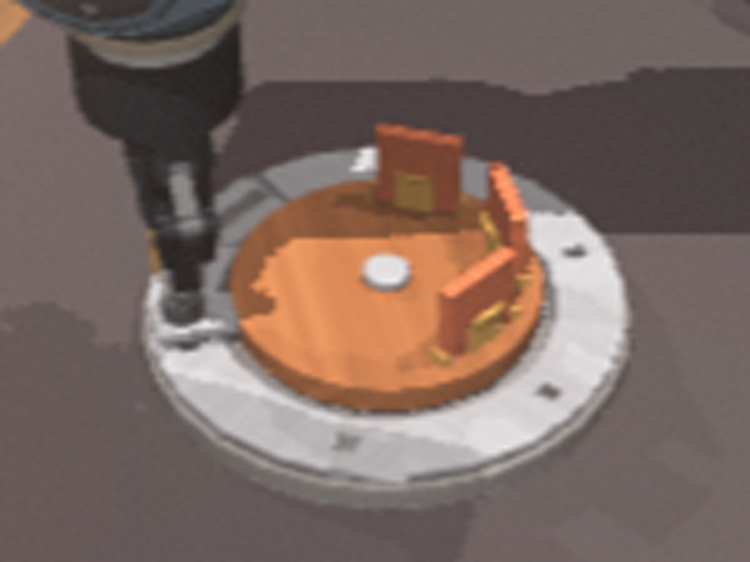

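Tiles are standing and the stage followed to 0.98. Now I'll lower onto the ring step by step until the spring load transfers, then creep along feeling for the hole.

Run:
```python
from h import *
r=.1055
def fz(n=3):
    v=[]
    for _ in range(n): manip.dwell(.04); v.append(manip.read_state()['contact_force'][2])
    return np.mean(v)
th=1.0; z=.1025
manip.servo_line(pos(th,z,r),frame=ori(th),rate=.04); manip.dwell(.1); rep('start'); print(fz())
while z>.0965:
    z-=.0004; manip.servo_line(pos(th,z,r),rate=.02); f=fz(); print(round(z,4),round(f,2))
    if f>-4.5: break
rep()
```

```text
start t15.56 z0.1022 r0.1050 th1.0028 Fz-9.61 Fr-0.71 Ft1.08 gap0.0236
-9.528619449352355
0.1021 -9.6
0.1017 -9.6
0.1013 -9.38
0.1009 -9.01
0.1005 -8.6
0.1001 -9.2
0.0997 -8.57
0.0993 -8.85
0.0989 -5.89
0.0985 -3.35
 t19.43 z0.0990 r0.1052 th1.0003 Fz-3.05 Fr-7.81 Ft2.89 gap0.0237
```

Run:
```python
from h import *
r=.1050; z=.0985
def fz(n=2):
    v=[]
    for _ in range(n): manip.dwell(.04); v.append(manip.read_state()['contact_force'][2])
    return np.mean(v)
th=1.0; hit=[]
while th<1.13:
    th+=.005; manip.servo_line(pos(th,z,r),frame=ori(th),rate=.02); f=fz()
    s=manip.read_state(); F=s['contact_force']; h=np.hypot(F[0],F[1])
    print(round(th,3),round(f,2),round(h,2),round(s['position'][2],4))
    if h>14: print('side stop'); break
    if f<-6.5: hit.append(th)
    if len(hit)>=2: break
rep()
```

```text
1.005 -2.94 5.63 0.099
1.01 -3.86 5.77 0.099
1.015 -3.2 5.53 0.099
1.02 -4.01 4.86 0.099
1.025 -3.94 5.55 0.0989
1.03 -4.38 4.67 0.0989
1.035 -3.68 5.37 0.0987
1.04 -4.66 4.05 0.0985
1.045 -8.39 2.19 0.0982
1.05 -8.86 1.89 0.0984
 t22.77 z0.0984 r0.1050 th1.0520 Fz-8.35 Fr-1.44 Ft1.23 gap0.0238
```

The hole edge was felt at about 1.043, where the spring load returned to the hand; the camera estimate was 1.055–1.065. I'll move to 1.056 and lower in steps.

Run:
```python
from h import *
r=.1050; z=.0985; th=1.056
def fz(n=2):
    v=[]
    for _ in range(n): manip.dwell(.04); v.append(manip.read_state()['contact_force'][2])
    return np.mean(v)
manip.servo_line(pos(th,z,r),frame=ori(th),rate=.02); print(fz())
while z>.0890:
    z-=.0007; manip.servo_line(pos(th,z,r),rate=.02); f=fz(); rep(round(f,2))
    if f>-2.5: break
im=manip.capture('side'); cv2.imwrite('pics/g_s.png',cv2.resize(im[185:310,205:355,::-1],None,fx=5,fy=4.5,interpolation=cv2.INTER_CUBIC))
```

```text
-8.966191412262733
-8.78 t23.43 z0.0978 r0.1050 th1.0564 Fz-9.15 Fr0.33 Ft1.27 gap0.0232
-7.95 t23.77 z0.0971 r0.1050 th1.0562 Fz-8.29 Fr-0.31 Ft2.14 gap0.0236
-8.11 t24.10 z0.0964 r0.1050 th1.0562 Fz-7.98 Fr-0.93 Ft2.38 gap0.0237
-8.09 t24.43 z0.0957 r0.1050 th1.0558 Fz-8.20 Fr0.59 Ft2.03 gap0.0235
-8.2 t24.77 z0.0950 r0.1050 th1.0558 Fz-8.12 Fr-1.04 Ft3.52 gap0.0238
-7.64 t25.10 z0.0943 r0.1050 th1.0560 Fz-8.15 Fr-0.43 Ft2.18 gap0.0235
-7.73 t25.43 z0.0936 r0.1050 th1.0557 Fz-7.78 Fr-0.87 Ft2.73 gap0.0233
-8.04 t25.77 z0.0929 r0.1050 th1.0559 Fz-8.73 Fr-0.27 Ft1.81 gap0.0233
-8.1 t26.10 z0.0922 r0.1050 th1.0560 Fz-8.55 Fr-0.59 Ft1.65 gap0.0234
-7.05 t26.43 z0.0915 r0.1050 th1.0561 Fz-6.90 Fr-0.31 Ft2.40 gap0.0235
-7.27 t26.77 z0.0908 r0.1050 th1.0558 Fz-7.63 Fr0.04 Ft1.80 gap0.0232
-7.8 t27.10 z0.0901 r0.1050 th1.0557 Fz-8.22 Fr-0.84 Ft1.97 gap0.0236
-6.68 t27.43 z0.0894 r0.1050 th1.0559 Fz-6.72 Fr-0.23 Ft1.70 gap0.0235
1.92 t27.77 z0.0892 r0.1051 th1.0544 Fz1.77 Fr-2.82 Ft3.03 gap0.0236
```

View pics/g_s.png

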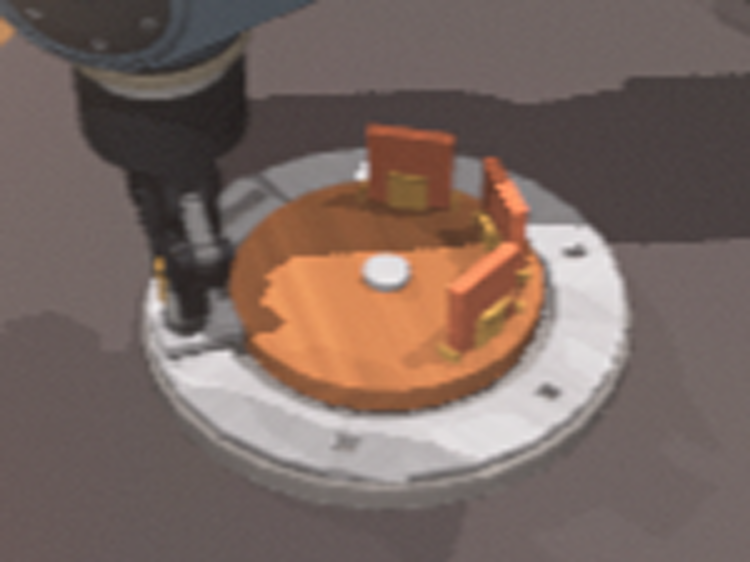

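The pin bottomed at z≈0.0892, the starting height, so it is home. I'll release, retreat straight up and check.

Run:
```python
from h import *
th=1.056;r=.105
manip.command_gripper(.045); rep('o'); manip.command_gripper(.085); rep('open')
manip.servo_line(pos(th,.20,r),rate=.08); rep('up')
manip.servo_line(pos(th,.36,r),rate=.2)
q=manip.read_state()['q'].copy(); q[0]-=.7; manip.goto_joints(q); manip.dwell(.5); rep('away')
for n in('top','side'):
    im=manip.capture(n); cv2.imwrite(f'pics/z_{n}.png',im[:,:,::-1])
ct,cs=cam('top'),cam('side'); u={}
for n,(x,y,w,h) in {'top':(190,165,120,115),'side':(205,185,150,125)}.items():
    im=cv2.imread(f'pics/z_{n}.png'); cv2.imwrite(f'pics/zc_{n}.png',cv2.resize(im[y:y+h,x:x+w],None,fx=5,fy=4.8,interpolation=cv2.INTER_CUBIC))
```

```text
o t28.16 z0.0889 r0.1053 th1.0535 Fz1.26 Fr-0.49 Ft0.06 gap0.0450
open t28.63 z0.0887 r0.1050 th1.0558 Fz0.12 Fr-0.32 Ft-0.04 gap0.0849
up t30.18 z0.1995 r0.1048 th1.0572 Fz0.21 Fr-0.52 Ft0.46 gap0.0850
away t33.21 z0.3586 r0.3552 th-1.1983 Fz0.19 Fr-0.10 Ft0.04 gap0.0853
```

View pics/z_top.png

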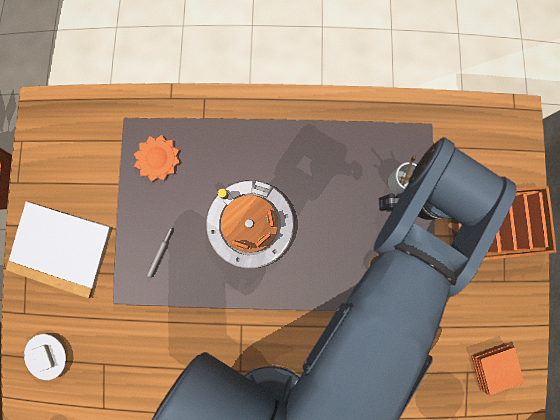

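View pics/zc_side.png

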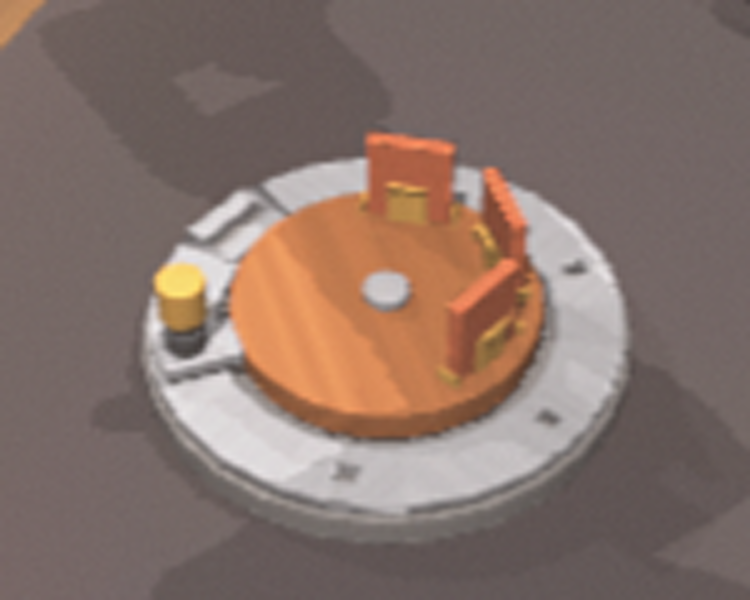

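View pics/zc_top.png

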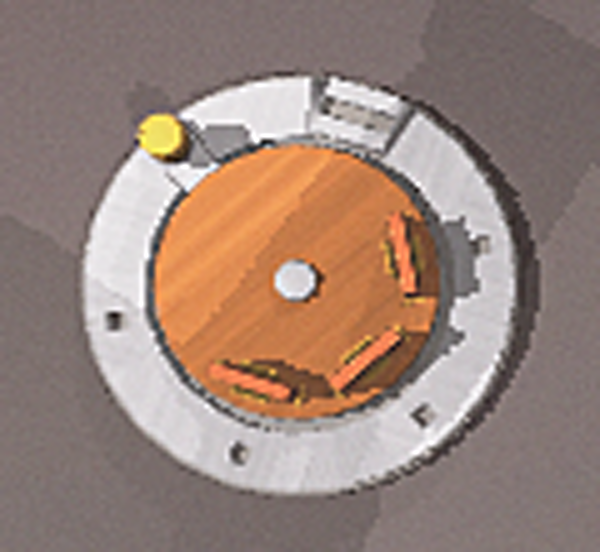

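The knob sits at (222,193) in the top view, low on its bush, and the tiles are upright. Next I'll triangulate the knob and check the jar and cup in the side view.

Run:
```python
from h import *
t=((162+.5)/5-.5+190,(135+.5)/4.8-.5+165); s=((181+.5)/5-.5+205,(281+.5)/4.8-.5+185)
x,r=tri([ray(cam('top'),t),ray(cam('side'),s)]); d=x[:2]-C; print(x,r,np.hypot(*d),np.arctan2(d[1],d[0])-A0)
a=cv2.imread('pics/a_side.png');b=cv2.imread('pics/z_side.png')
cv2.imwrite('pics/cmp.png',np.hstack([cv2.resize(i[80:200,260:400],None,fx=2.8,fy=3) for i in(a,b)]))
```

```text
[0.61036164 0.13977298 0.11552001] [np.float64(0.0012641972998804812), np.float64(0.0012641972998803284)] 0.10448218365826448 1.0501801503841761
```

View pics/cmp.png

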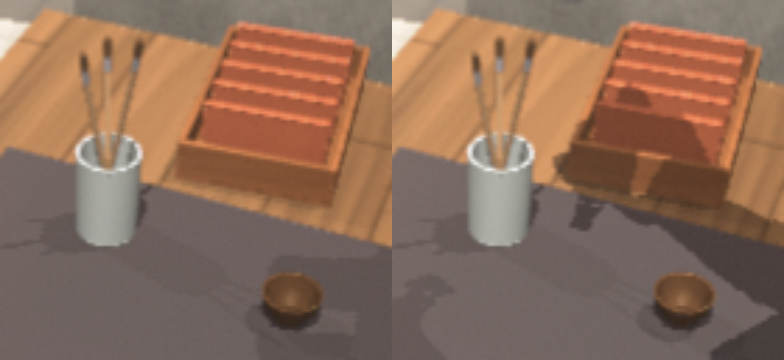

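```bash
python3 -c "
from rig import manip
manip.close_job()"
```

```text
the job is handed in; nothing more can be done
```

The turntable is at the first locking hole with the pin home and the knob released. I handed the job in just after t ≈ 33 s of the 56 s allowed; closing gives no verdict.

**What I did:**
- **Lift and swing:** I gripped the knob with the jaws along the circle and raised the plunger about 13 mm. I then swung the stage in small arcs to 1.0 rad.
- **Finding the hole:** I lowered the pin onto the ring until it carried about 5–6 N, then crept along in 0.5 mm steps. The spring load came back to the hand at about 1.045 rad.
- **Locking:** I lowered the pin at 1.056 rad and released the knob.

**Last checks:**
- **Pin depth:** the plunger bottomed at the hand height where it was first gripped (z about 0.089 m). From the cameras, the knob top was at 0.1155 m, against 0.1185 m at the start. That 3 mm difference is lower, not higher, and I put it down to measurement noise.
- **Stage angle:** the cameras put the stage at about 1.05 rad, inside the 0.86–1.24 window.
- **Tiles and other things:** all three tiles stand upright in their clips. By eye against the first pictures, the sun, burnisher, jar and cup have not moved. I checked the jar and cup only in the side view, because the arm covered them from above.
- **Forces:** forces at the hand stayed under about 12 N at every reading. The arm was clear with about 0 N at the end.

The camera estimate for the hole (1.05–1.065 rad) agreed with where the pin dropped in. Nothing failed or disagreed beyond the knob-height difference.

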